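# Make up the table's seasoning board and candle tray

### The job

Make up the two sets for the supper table from the things standing on the worktop. On the condiment board go the salt shaker, the pepper shaker and the spice jar, each standing upright in a round well of its own, with the tall spice jar in the middle well; on the candle tray go the tea light in its round seat and the match box lying flat in its oblong seat. Leave the espresso cup and the upturned glass where they are.

Things in the scene. Friction and masses are not known exactly. Their poses are not given: they have to be found in the camera images.
- condiment_board: Dark wooden board, 78 (x) by 222 (y) mm and 18 mm high, with three round wells in a row along its own y axis: at y = -68, 0 and +68 mm, x = 0. Each well is 54 mm wide and 10 mm deep, so its floor is 8 mm above the worktop. Steel bow handles at both ends reach 19 mm further out, none higher than the board. Fixed to the worktop. Origin: centre of the underside, at worktop height; z up.
- candle_tray: Pale wooden tray, 76 (x) by 176 (y) mm and 18 mm high, with a flat brass finger ring (42 mm) at its -y end. A round seat 50 mm wide lies at its own x = 0, y = -45 mm, an oblong seat 47 mm (x) by 64 mm (y) at x = 0, y = +40 mm; both are 5 mm deep, their floors 13 mm above the worktop. Fixed to the worktop. Origin: centre of the underside, at worktop height; z up.
- salt_shaker: Plain round salt shaker of pale brushed steel, a straight cylinder 38 mm across, 72 mm tall. Origin: centre of its underside; z up along it.
- pepper_shaker: Glass pepper shaker, half full of pale ground pepper, with a grey pierced dome on top; glass 44 mm across up to 70 mm height, dome 34 mm across, 90 mm tall in all. Origin: centre of its underside; z up along it.
- spice_jar: Round glass spice jar with a label and a red screw cap, 45 mm across, 108 mm tall, the tallest of the stock. Origin: centre of its underside; z up along it.
- tea_light: Tea light: low candle in a round metal cup, 38 mm across, 15 mm tall. Origin: centre of its underside; z up.
- match_box: Small red match box with a pale label on top and brown striking strips on its long sides, lying flat, 36 mm wide (its own x) by 54 mm long (its own y), 15 mm high. Origin: centre of its underside; z up.
- espresso_cup: Small cream espresso cup with a handle, 62 mm across, 89 mm with the handle, 52 mm tall; to be left alone (the handle points to its own -y). Origin: centre of its extent, underside.
- upturned_glass: Clear tumbler standing upside down, 85 mm across, 88 mm tall; to be left alone. Origin: centre of its underside.
There are look-alikes about, which are no part of the job. Leave any yellow look-alike of the spice_jar alone.

How it is judged:
At the end, for the whole second after the job is handed in: Jar in the middle well, salt and pepper in the outer wells (either way round), on the floor, within 10 mm of centre, upright (0.1 rad); tea light (8 mm) and match box (8 mm across, 10 along, 0.3 rad) flat on their seats' floors. All released, at rest; cup and glass within 30 mm of their start (x of salt_shaker in the frame of condiment_board between -0.01 and 0.01 m and z of salt_shaker in the frame of condiment_board between 0.004 and 0.012 m and angle between each of salt_shaker, pepper_shaker, spice_jar, tea_light, match_box's own z axis and vertical below 0.1 rad and x of pepper_shaker in the frame of condiment_board between -0.01 and 0.01 m and z of pepper_shaker in the frame of condiment_board between 0.004 and 0.012 m and x of spice_jar in the frame of condiment_board between -0.01 and 0.01 m and z of spice_jar in the frame of condiment_board between 0.004 and 0.012 m and y of spice_jar in the frame of condiment_board between -0.01 and 0.01 m and ((y of salt_shaker in the frame of condiment_board between 0.058 and 0.078 m and y of pepper_shaker in the frame of condiment_board between -0.078 and -0.058 m) or (y of salt_shaker in the frame of condiment_board between -0.078 and -0.058 m and y of pepper_shaker in the frame of condiment_board between 0.058 and 0.078 m)) and x of tea_light in the frame of candle_tray between -0.008 and 0.008 m and y of tea_light in the frame of candle_tray between -0.053 and -0.037 m and z of tea_light in the frame of candle_tray between 0.009 and 0.0165 m and x of match_box in the frame of candle_tray between -0.008 and 0.008 m and y of match_box in the frame of candle_tray between 0.03 and 0.05 m and z of match_box in the frame of candle_tray between 0.009 and 0.0165 m and angle between the y axis of match_box and the y axis of candle_tray, either way round below 0.3 rad and linear speed of each of salt_shaker, pepper_shaker, spice_jar, tea_light, match_box below 0.02 m/s and distance of each of espresso_cup, upturned_glass from where it was at the start of the episode below 0.03 m); the robot touches nothing.
It fails at once if the espresso cup or the upturned glass is knocked away or over (distance of any of espresso_cup, upturned_glass from where it was at the start of the episode above 0.03 m or angle between any of espresso_cup, upturned_glass's own z axis and vertical above 0.5 rad).
It also fails if it takes over 134 s, if anything falls off the work surface, if the arm or the gripper's body presses on something with over 40 N, if the wrist force passes 120 N, or if a joint passes its speed limit or range.

### The arm

A 6-joint arm with a two-finger parallel gripper is mounted at the origin on a cart in front of the work surface, level with it; the furniture and walls round the work are solid. World frame = base frame: x ahead of the robot, y to its left, z up, the work surface at z = 0. Lengths are in m, angles in rad, forces in N, time in s.
With the tool pointing down it reaches from about 0.35 to 0.975 m from the base axis. Payload 4.9 kg.
Tool frame: the origin (TCP) lies at the very end of the fingers, on their centre line; the grasp point (between the pads) lies 19 mm behind it; z points along the fingers, y is the line along which they close (so a half turn about z gives the same grasp; the last joint's range is limited). The gripper opens to 85 mm and grips with 20 to 120 N. Pads are 22 mm wide; open, the fingers measure 114 mm over their backs; the gripper's body (76 mm by 85 mm) begins 54 mm behind the grasp point. The pads swing forward as they close: fully open they stand 13 mm farther back than shut.
Start: joints at [1.162, 0.053, 1.613, -0, 1.476, -0.119], TCP at [0.179, 0.599, 0.231] pointing down, gripper open.
Joint ranges: [-3.01, 3.01], [-1.01, 2.22], [0.06, 2.58], [-1.02, 4.17], [0.09, 2.62], [-3.14, 3.14]. Speed limits (rad/s): [2.57, 2.57, 3.14, 3.14, 3.14, 3.14].

### API

Orientations are given as a unit quaternion [w, x, y, z].
In Python, from plant import manip gives the robot as it stands.
- The arm moves only by the tool play_rows, never from a script. Its argument "series" is a list that holds one entry, the list of rows, each a list of 7 numbers: the shift along the world's x, y, z in m, then the turn, a rotation vector about the world's x, y, z in degrees, then the opening, from 0 (shut) to 1 (fully open). In form: [[[dx, dy, dz, rx, ry, rz, grip], ...]]. A call has 1 to 10 rows; each row shifts and turns the commanded pose from where the row before left it; what a row does not reach is not made up. A row lasts 1/10 s, in which the tool goes at most 50 mm and 8.59 degrees, less where a joint would pass 70% of its speed; a pose out of reach is approached as far as the arm can. A call with a gripper value outside its range is refused whole. The fingers move at their own pace and stop on an object; the grip force is fixed at half the most. Time passes only in rows, so rows that do not move let the fingers close. It gives the time, the measured TCP pose, the force, the opening and the grip force at its end, in the units of the state.
- manip.state(): the state, without advancing time (a new reading comes with each control period).
- manip.grab_frame(name): name is "scene" or "top" or "wrist"; returns a dict with "frame" (384x512x3 uint8, blue, green, red), "mtx" (3x3 intrinsics, pixels), "R" (3x3) and "t" (3): a world point X has camera coordinates R X + t. Camera axes: x right, y down, z forward; pixel columns grow to the right and rows downward; lengths in m; the calibration is good to about 2 mm. A picture is of the moment at which its call begins. There is no depth.
- manip.job_done(): hands the job in; it is judged then, once.
The state is a dict: "time": time; "joint_pos": joint angles; "joint_vel": joint speeds; "joint_efforts": joint torques, N m; "tool_pos": TCP position; "tool_rot": TCP orientation; "contact_force": force on the tool from outside, world axes, zero at the start; "ft_torque": the same for the moment, N m; "gripper_width": opening from 0.0 (shut) to 1.0 (fully open); "grasp_force": force on a finger pad.
Only numpy, scipy, OpenCV 4.12 (cv2) and the standard library are available. Lean on these libraries where they do the work, as an engineer would, in place of code of your own. Each camera call takes 0.05 s, during which the arm holds its last target. There are 200 camera calls.

## Working session

There is one attempt and no reset: what is moved stays moved. The work goes in short steps, Python scripts to look and compute and a tool call to move; the robot and the scene stay as the last step left them, time stands still between calls to the robot, and variables do not carry over. Pictures are saved under pics/ and viewed, at most 14 in all, crops included, and the job is handed in when it is done.

Besides the shell and the picture viewer there is one more tool, called by a JSON object that holds its "api" and its "payload", one argument or row to a line. play_rows: Moves the arm, as the interface text tells. Its arguments: {"type":"object","properties":{"series":{"type":"array"}},"required":["series"]}

```bash
mkdir -p pics; ls; python3 - <<'E'
from plant import manip
import cv2,numpy as np
s=manip.state(); print(s['time'],s['tool_pos'],s['tool_rot'],s['gripper_width'])
for n in ('top','scene'):
    f=manip.grab_frame(n); cv2.imwrite(f'pics/{n}0.png',cv2.resize(f['frame'],(800,600),interpolation=cv2.INTER_CUBIC)); np.savez(f'{n}0.npz',**f)
    print(n,f['mtx'].tolist(),f['R'].round(3).tolist(),f['t'].round(3).tolist(), (-f['R'].T@f['t']).round(3))
E
```

```text
pics
0.0 [0.17834914 0.59835822 0.23006436] [-2.57689887e-04  1.44382950e-01  9.89521344e-01 -1.00374740e-03] 1.0022125627410001
top [[429.12303295168823, 0.0, 256.2018029949034], [0.0, 429.12303295168823, 187.9160791646299], [0.0, 0.0, 1.0]] [[0.015, -1.0, 0.005], [-0.998, -0.016, -0.065], [0.065, -0.004, -0.998]] [0.015, 0.524, 1.227] [0.443 0.028 1.258]
scene [[394.90358570508266, 0.0, 252.65578692659878], [0.0, 394.90358570508266, 197.90510906883995], [0.0, 0.0, 1.0]] [[0.837, -0.548, 0.008], [-0.406, -0.63, -0.663], [0.368, 0.551, -0.749]] [-0.406, 0.254, 0.748] [ 0.167 -0.475  0.732]
```

View pics/top0.png

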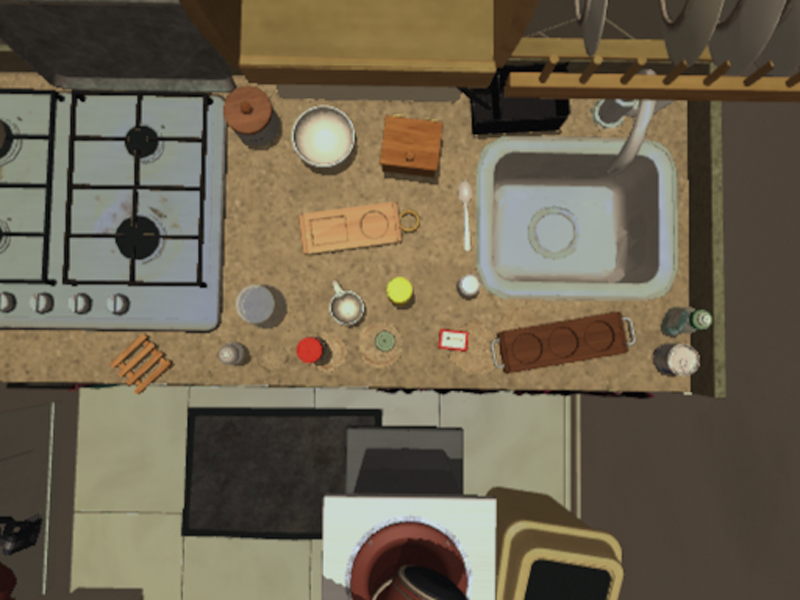

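View pics/scene0.png

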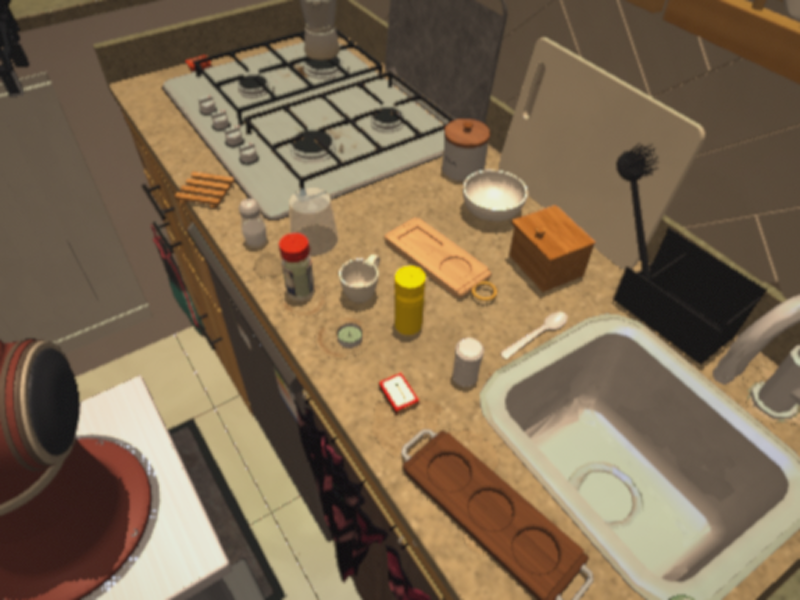

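The top view shows salt at (468,287), pepper at (232,353) and the red-capped jar at (310,350). The tea light is at (385,341), the match box at (453,340), the board at (563,341) and the tray at (350,228). The yellow jar at (400,290), the cup at (348,307) and the glass at (256,305) stay where they are. Next I'll measure with overlaid models.

```bash
cat > h.py <<'E'
import numpy as np,cv2
def load(n): return dict(np.load(n))
def proj(f,X):
    c=np.atleast_2d(X)@f['R'].T+f['t']; p=c@f['mtx'].T; return p[:,:2]/p[:,2:]
def ray(f,u,v,z):
    d=f['R'].T@np.linalg.solve(f['mtx'],[u,v,1.]); o=-f['R'].T@f['t']; return o+d*(z-o[2])/d[2]
def circ(x,y,z,r,n=60):
    a=np.linspace(0,2*np.pi,n); return np.c_[x+r*np.cos(a),y+r*np.sin(a),0*a+z]
def rect(x,y,th,z,w,l,cx=0,cy=0):   # w along own x, l along own y; th = yaw
    c,s=np.cos(th),np.sin(th); p=np.array([[-w,-l],[w,-l],[w,l],[-w,l],[-w,-l]])/2+[cx,cy]
    return np.c_[x+c*p[:,0]-s*p[:,1],y+s*p[:,0]+c*p[:,1],np.full(5,z)]
E
python3 - <<'E'
from h import *
f=load('top0.npz')
k=.64
for n,u,v,z in [('salt',468,285,.072),('pepper',232,353,.08),('jar',310,350,.108),('tea',385,341,.015),('match',453,340,.015),('yel',400,290,.108),
 ('b-',527,348,.018),('b0',563,341,.018),('b+',599,335,.018),('tray round',375,224,.018),('tray ob',328,232,.018),('ring',410,220,.01),('cup',348,308,.05),('glass',256,305,.088)]:
    p=ray(f,u*k,v*k,z); print(n,p.round(3),np.hypot(*p[:2]).round(3))
g=load('top0.npz')['frame']
cv2.imwrite('pics/cropL.png',cv2.resize(g[175:245,130:310],None,fx=4.4,fy=4.4,interpolation=cv2.INTER_CUBIC))
cv2.imwrite('pics/cropR.png',cv2.resize(g[170:250,270:430],None,fx=5,fy=5,interpolation=cv2.INTER_CUBIC))
E
```

```text
salt [ 0.537 -0.096  0.072] 0.546
pepper [0.411 0.316 0.08 ] 0.519
jar [0.419 0.177 0.108] 0.455
tea [0.436 0.05  0.015] 0.438
match [ 0.439 -0.076  0.015] 0.446
yel [0.524 0.024 0.108] 0.525
b- [ 0.427 -0.212  0.018] 0.476
b0 [ 0.441 -0.279  0.018] 0.521
b+ [ 0.453 -0.345  0.018] 0.569
tray round [0.653 0.073 0.018] 0.657
tray ob [0.637 0.16  0.018] 0.656
ring [0.663 0.007 0.01 ] 0.663
cup [0.494 0.117 0.05 ] 0.508
glass [0.495 0.275 0.088] 0.567
```

```bash
cat > ov.py <<'E'
from h import *
P=dict(salt=(.537,-.096),pepper=(.411,.316),jar=(.419,.177),tea=(.436,.05),match=(.439,-.076,-.1),board=(.4405,-.279,.19),tray=(.645,.113,.18))
def curves(P):
    b,t,m=P['board'],P['tray'],P['match']; C=[]
    for n,r,H in (('salt',.019,(0,.072)),('pepper',.022,(0,.07)),('jar',.0225,(0,.108)),('tea',.019,(0,.015))):
        C+=[circ(*P[n],z,r) for z in H]
    C+=[rect(*m,z,.036,.054) for z in (0,.015)]
    C+=[rect(*b,.018,.078,.222),rect(*t,.018,.076,.176),rect(*t,.018,.047,.064,0,.04)]
    loc=lambda q,y:(q[0]-np.sin(q[2])*y,q[1]+np.cos(q[2])*y)
    C+=[circ(*loc(b,y),.018,.027) for y in(-.068,0,.068)]+[circ(*loc(t,-.045),.018,.025)]
    return C
def draw(fn,out,box,s,P=P):
    f=load(fn); x0,x1,y0,y1=box
    im=cv2.resize(f['frame'][y0:y1,x0:x1],None,fx=s,fy=s,interpolation=cv2.INTER_CUBIC)
    for c in curves(P):
        p=((proj(f,c)+.5-[x0,y0])*s*8).astype(np.int32); cv2.polylines(im,[p],False,(0,255,0),1,cv2.LINE_AA,3)
    return im
E
python3 - <<'E'
from ov import *
a=draw('top0.npz','',(135,335,175,240),4); b=draw('top0.npz','',(180,380,130,215),4); 
c=draw('top0.npz','',(270,420,170,250),4);c=cv2.copyMakeBorder(c,0,0,0,200,0)
cv2.imwrite('pics/o1.png',np.vstack([a,c]))
cv2.imwrite('pics/o2.png',draw('scene0.npz','',(130,390,120,384),2.25))
E
```

```text
(no output)
```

View pics/o1.png

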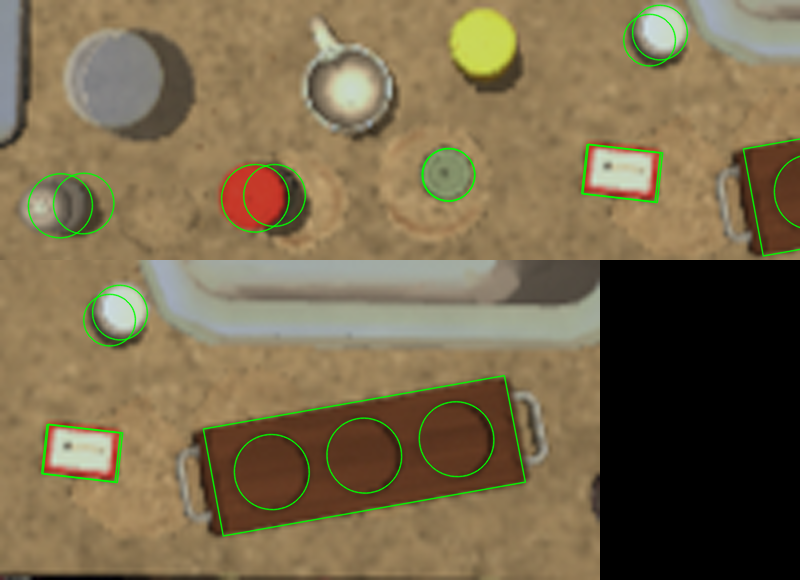

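View pics/o2.png

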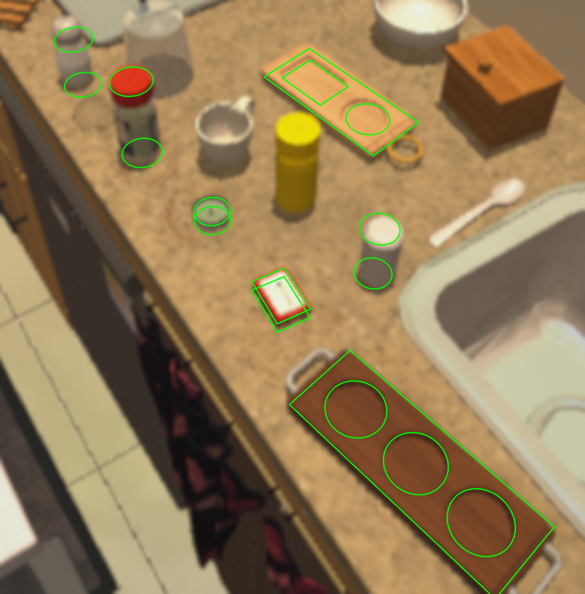

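The models fit well, except the pepper, which is about 8 mm further in +y. I'll move over it and refine with the wrist camera.

{"api": "play_rows", "payload": {
  "series": [
    [[0.02,-0.03,0,0,0,0,1],[0.02,-0.03,0,0,0,0,1],[0.02,-0.03,0,0,0,0,1],[0.02,-0.03,0,0,0,0,1],[0.02,-0.03,0,0,0,0,1],[0.02,-0.03,0,0,0,0,1],[0.02,-0.03,0,0,0,0,1],[0.02,-0.03,0,0,0,0,1],[0.02,-0.03,0,0,0,0,1],[0,0,0,0,0,0,1]]
  ]
}}

```text
time: 1.1
tool_pos: [0.3601, 0.3262, 0.2308]
tool_rot: [0.0, 0.147, 0.989, -0.001]
contact_force: [-0.7, -0.8, 0.7]
gripper_width: 1.0
grasp_force: 0.0
```

```bash
cat >> ov.py <<'E'
P['pepper']=(.411,.324)
def snap(name,out):
    from plant import manip
    f=manip.grab_frame(name); np.savez(out+'.npz',**f)
    return f
E
python3 - <<'E'
from ov import *
from plant import manip
f=snap('wrist','w1'); s=manip.state(); print(s['time'],s['tool_pos'],s['tool_rot'],s['contact_force'],(-f['R'].T@f['t']).round(3),f['R'].round(2).tolist())
cv2.imwrite('pics/w1.png',draw('w1.npz','',(0,512,0,384),1.5))
E
```

```text
1.15 [0.35920057 0.32762725 0.23088636] [-2.76224493e-04  1.46153812e-01  9.89261833e-01 -1.12454707e-04] [-0.53025033 -0.64792138 -0.43876433] [0.281 0.35  0.374] [[0.29, 0.96, -0.0], [0.91, -0.27, 0.32], [0.31, -0.09, -0.95]]
```

View pics/w1.png

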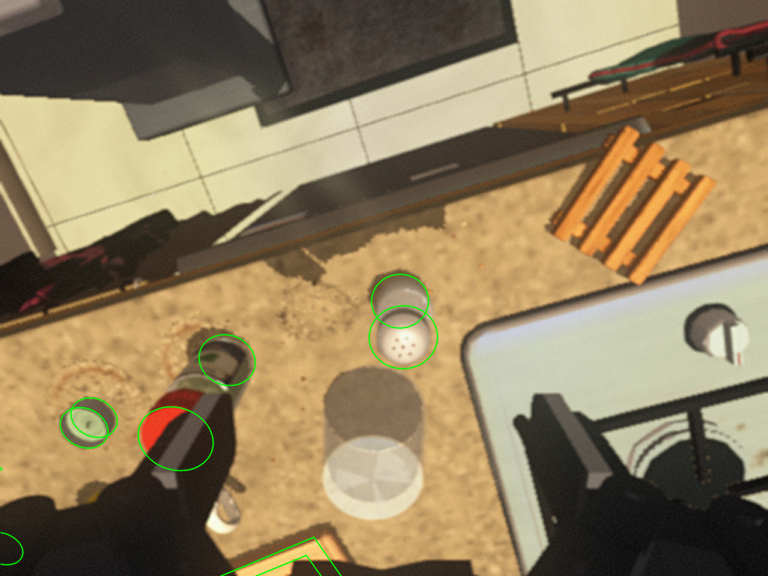

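The wrist overlay shows the pepper (403,338), jar and tea light all agreeing with the model to about 2 mm. I'll grasp the pepper.

{"api": "play_rows", "payload": {
  "series": [
    [[0.026,-0.002,0,0,0,0,1],[0.026,-0.002,0,0,0,0,1],[0,0,-0.02,0,0,0,1],[0,0,-0.04,0,0,0,1],[0,0,-0.04,0,0,0,1],[0,0,-0.04,0,0,0,1],[0,0,-0.04,0,0,0,1],[0,0,-0.01,0,0,0,1],[0,0,0,0,0,0,0],[0,0,0,0,0,0,0]]
  ]
}}

```text
time: 2.15
tool_pos: [0.4116, 0.3261, 0.0432]
tool_rot: [0.001, 0.144, 0.99, 0.001]
contact_force: [0.2, -0.1, -0.0]
gripper_width: 0.695
grasp_force: 0.0
```

{"api": "play_rows", "payload": {
  "series": [
    [[0,0,0,0,0,0,0],[0,0,0,0,0,0,0],[0,0,0,0,0,0,0],[0,0,0,0,0,0,0],[0,0,0,0,0,0,0]]
  ]
}}

```text
time: 2.65
tool_pos: [0.4125, 0.3262, 0.0445]
tool_rot: [0.002, 0.144, 0.99, 0.002]
contact_force: [-1.7, 0.2, 5.9]
gripper_width: 0.402
grasp_force: 59.1
```

```bash
python3 - <<'E'
from ov import *
f=snap('wrist','w2');g=snap('scene','s2')
a=cv2.resize(f['frame'][150:],None,fx=1.0,fy=1.0); b=cv2.resize(g['frame'][90:220,110:300],None,fx=2.69,fy=2.69,interpolation=cv2.INTER_CUBIC)[:,:512]
cv2.imwrite('pics/w2.png',np.vstack([a,b]))
E
```

```text
Traceback (most recent call last):
ValueError: all the input array dimensions except for the concatenation axis must match exactly, but along dimension 1, the array at index 0 has size 512 and the array at index 1 has size 511
```

```bash
python3 - <<'E'
from ov import *
f=load('w2.npz');g=load('s2.npz')
b=cv2.resize(g['frame'][90:200,110:290],(512,313),interpolation=cv2.INTER_CUBIC)
cv2.imwrite('pics/w2.png',np.vstack([f['frame'][110:],b]))
E
```

```text
(no output)
```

View pics/w2.png

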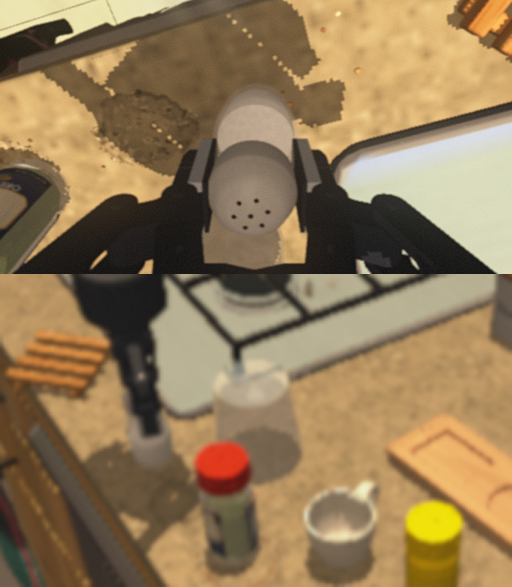

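The pepper is gripped upright between the pads. I'll lift it, then carry and turn it.

{"api": "play_rows", "payload": {
  "series": [
    [[0,0,0.03,0,0,0,0],[0,0,0.04,0,0,0,0],[0,0,0.04,0,0,0,0],[0,0,0.04,0,0,0,0],[0,-0.04,0,0,0,-7.8,0],[0,-0.04,0,0,0,-7.8,0],[0,-0.04,0,0,0,-7.8,0],[0,-0.04,0,0,0,-7.8,0],[0,-0.04,0,0,0,-7.8,0],[0,-0.04,0,0,0,-7.8,0]]
  ]
}}

```text
time: 3.75
tool_pos: [0.4106, 0.0835, 0.1924]
tool_rot: [0.001, 0.528, 0.849, 0.001]
contact_force: [1.1, -1.2, -0.4]
gripper_width: 0.4
grasp_force: 59.6
```

{"api": "play_rows", "payload": {
  "series": [
    [[0,-0.04,0,0,0,-7.8,0],[0,-0.04,0,0,0,-7.8,0],[0,-0.04,0,0,0,0,0],[0,-0.04,0,0,0,0,0],[0,-0.04,0,0,0,0,0],[0.015,-0.04,0,0,0,0,0],[0,-0.04,0,0,0,0,0],[0,0,0,0,0,0,0],[0,0,0,0,0,0,0]]
  ]
}}

```text
time: 4.65
tool_pos: [0.4255, -0.1957, 0.1919]
tool_rot: [0.0, 0.637, 0.771, 0.0]
contact_force: [0.6, -0.3, -1.2]
gripper_width: 0.397
grasp_force: 59.6
```

{"api": "play_rows", "payload": {
  "series": [
    [[0.002,-0.017,0,0,0,0,0],[0,0,-0.04,0,0,0,0],[0,0,-0.04,0,0,0,0],[0,0,-0.03,0,0,0,0],[0,0,0,0,0,0,0]]
  ]
}}

```text
time: 5.15
tool_pos: [0.4245, -0.2093, 0.0766]
tool_rot: [-0.005, 0.636, 0.772, -0.0]
contact_force: [-0.1, 0.2, -1.4]
gripper_width: 0.404
grasp_force: 59.6
```

```bash
python3 - <<'E'
from ov import *
from plant import manip
s=manip.state(); print(s['tool_pos'])
x,y,z=s['tool_pos']
f=snap('wrist','w3');g=snap('scene','s3')
import ov
b,m=P['board'],None
def dr(f,box,s):
    x0,x1,y0,y1=box; im=cv2.resize(f['frame'][y0:y1,x0:x1],None,fx=s,fy=s,interpolation=cv2.INTER_CUBIC)
    C=[rect(*b,.018,.078,.222)]+[circ(b[0]-np.sin(b[2])*q,b[1]+np.cos(b[2])*q,.018,.027) for q in(-.068,0,.068)]+[circ(x,y,z-.044+h,.022) for h in (0,.07)]
    for c in C: cv2.polylines(im,[((proj(f,c)+.5-[x0,y0])*s*8).astype(np.int32)],False,(0,255,0),1,cv2.LINE_AA,3)
    return im
a=dr(f,(60,460,100,384),1); c=dr(g,(230,390,260,384),2.5)
cv2.imwrite('pics/w3.png',np.vstack([a,c]))
E
```

```text
[ 0.42446377 -0.20931366  0.07655492]
```

View pics/w3.png

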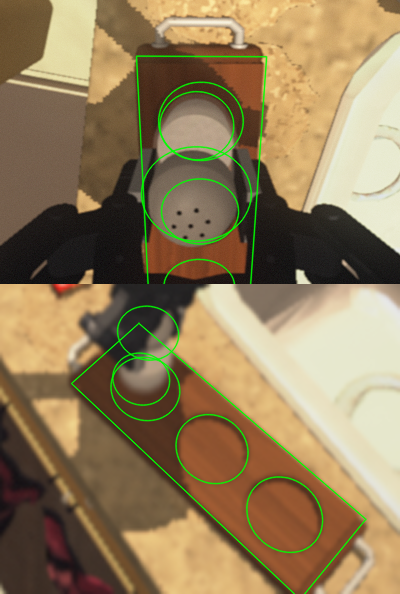

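The held pepper lines up with the near well: bottom at (140,380) against the well at (145,385) in the scene crop. I'll lower and release.

{"api": "play_rows", "payload": {
  "series": [
    [[0.002,-0.002,-0.01,0,0,0,0],[0,0,-0.01,0,0,0,0],[0,0,-0.004,0,0,0,0],[0,0,0,0,0,0,0],[0,0,0,0,0,0,0]]
  ]
}}

```text
time: 5.75
tool_pos: [0.4296, -0.2141, 0.0574]
tool_rot: [0.0, 0.636, 0.772, -0.0]
contact_force: [0.0, 0.1, -0.3]
gripper_width: 0.406
grasp_force: 59.6
```

{"api": "play_rows", "payload": {
  "series": [
    [[0,0,-0.003,0,0,0,0],[0,0,-0.002,0,0,0,0],[0,0,0,0,0,0,0]]
  ]
}}

```text
time: 6.05
tool_pos: [0.4298, -0.2142, 0.0526]
tool_rot: [0.0, 0.636, 0.772, 0.0]
contact_force: [-0.6, -0.2, 1.4]
gripper_width: 0.399
grasp_force: 59.9
```

{"api": "play_rows", "payload": {
  "series": [
    [[0,0,0,0,0,0,0.7],[0,0,0,0,0,0,0.8],[0,0,0,0,0,0,0.9],[0,0,0,0,0,0,1],[0,0,0.02,0,0,0,1],[0,0,0.04,0,0,0,1],[0,0,0.04,0,0,0,1],[0,0,0.04,0,0,0,1],[0.035,0.04,0,0,0,0,1],[0.03,0.035,0,0,0,0,1]]
  ]
}}

```text
time: 7.05
tool_pos: [0.4942, -0.1419, 0.1951]
tool_rot: [0.003, 0.637, 0.771, 0.001]
contact_force: [0.0, 0.0, -0.6]
gripper_width: 1.0
grasp_force: 0.0
```

```bash
python3 - <<'E'
from ov import *
from plant import manip
s=manip.state(); print(s['tool_pos'])
P['pepper']=(.4285,-.213)
f=snap('wrist','w4');snap('scene','s4')
cv2.imwrite('pics/w4.png',np.vstack([draw('w4.npz','',(0,512,50,384),1),cv2.resize(draw('s4.npz','',(210,400,170,270),2.6),(512,260))]))
E
```

```text
[ 0.49422497 -0.1418592   0.19510381]
```

View pics/w4.png

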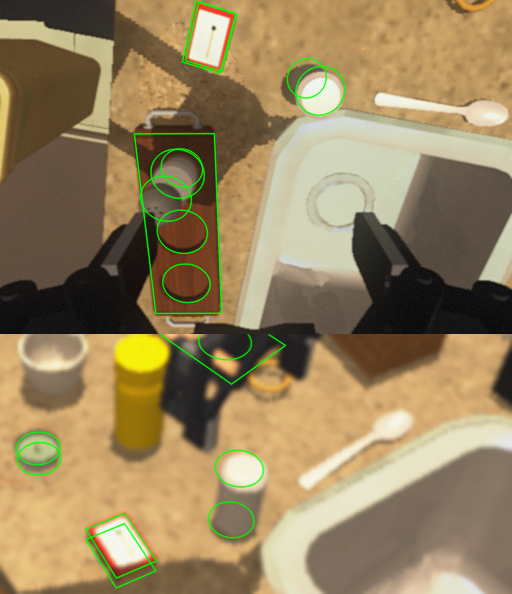

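The pepper stands in its well at about (170,185). The salt top at (319,94) agrees with the model within 2 mm, so I'll grasp it.

{"api": "play_rows", "payload": {
  "series": [
    [[0.022,0.022,0,0,0,0,1],[0.021,0.022,0,0,0,0,1],[0,0,-0.03,0,0,0,1],[0,0,-0.04,0,0,0,1],[0,0,-0.04,0,0,0,1],[0,0,-0.04,0,0,0,1],[0,0,-0.005,0,0,0,1],[0,0,0,0,0,0,1]]
  ]
}}

```text
time: 7.95
tool_pos: [0.5344, -0.0974, 0.0363]
tool_rot: [-0.001, 0.636, 0.772, -0.001]
contact_force: [0.3, -0.3, 0.2]
gripper_width: 1.001
grasp_force: 0.0
```

{"api": "play_rows", "payload": {
  "series": [
    [[0.002,0,0.002,0,0,0,1],[0,0,0,0,0,0,0],[0,0,0,0,0,0,0],[0,0,0,0,0,0,0],[0,0,0,0,0,0,0],[0,0,0,0,0,0,0],[0,0,0,0,0,0,0],[0,0,0,0,0,0,0]]
  ]
}}

```text
time: 8.75
tool_pos: [0.5386, -0.0978, 0.0407]
tool_rot: [0.001, 0.636, 0.772, 0.0]
contact_force: [-0.0, 1.6, 5.6]
gripper_width: 0.425
grasp_force: 59.8
```

{"api": "play_rows", "payload": {
  "series": [
    [[0,0,0.03,0,0,0,0],[0,0,0.04,0,0,0,0],[0,0,0.04,0,0,0,0],[0,0,0.04,0,0,0,0],[-0.017,-0.048,0,0,0,0,0],[-0.017,-0.05,0,0,0,0,0],[-0.017,-0.05,0,0,0,0,0],[-0.017,-0.05,0,0,0,0,0],[-0.017,-0.05,0,0,0,0,0],[0,0,0,0,0,0,0]]
  ]
}}

```text
time: 9.75
tool_pos: [0.4539, -0.3385, 0.1886]
tool_rot: [-0.0, 0.639, 0.769, -0.001]
contact_force: [0.3, 0.5, -0.8]
gripper_width: 0.422
grasp_force: 60.5
```

{"api": "play_rows", "payload": {
  "series": [
    [[0,0,-0.04,0,0,0,0],[0,0,-0.04,0,0,0,0],[0,0,-0.03,0,0,0,0],[0,0,-0.01,0,0,0,0],[0,0,0,0,0,0,0]]
  ]
}}

```text
time: 10.25
tool_pos: [0.4553, -0.3323, 0.0671]
tool_rot: [-0.002, 0.636, 0.772, 0.0]
contact_force: [0.5, 0.8, -1.3]
gripper_width: 0.426
grasp_force: 60.5
```

{"api": "play_rows", "payload": {
  "series": [
    [[-0.002,-0.0135,0,0,0,0,0],[0,0,0,0,0,0,0],[0,0,0,0,0,0,0]]
  ]
}}

```text
time: 10.55
tool_pos: [0.4555, -0.349, 0.0716]
tool_rot: [0.002, 0.636, 0.771, -0.0]
contact_force: [0.7, -0.6, -0.6]
gripper_width: 0.427
grasp_force: 60.5
```

```bash
python3 - <<'E'
from ov import *
from plant import manip
s=manip.state(); print(s['tool_pos'],s['tool_rot'])
x,y,z=s['tool_pos'];b=P['board']
def dr(f,box,s):
    x0,x1,y0,y1=box; im=cv2.resize(f['frame'][y0:y1,x0:x1],None,fx=s,fy=s,interpolation=cv2.INTER_CUBIC)
    C=[rect(*b,.018,.078,.222)]+[circ(b[0]-np.sin(b[2])*q,b[1]+np.cos(b[2])*q,.018,.027) for q in(-.068,0,.068)]+[circ(x,y,z-.0405+h,.019) for h in (0,.072)]+[circ(.4297,-.214,.008+h,.022) for h in (0,.07)]
    for c in C: cv2.polylines(im,[((proj(f,c)+.5-[x0,y0])*s*8).astype(np.int32)],False,(0,255,0),1,cv2.LINE_AA,3)
    return im
a=dr(snap('wrist','w5'),(60,460,80,384),1); c=dr(snap('scene','s5'),(230,390,260,384),2.5)
cv2.imwrite('pics/w5.png',np.vstack([a,c[:290]]))
E
```

```text
[ 0.45546352 -0.34900449  0.071557  ] [ 1.87533697e-03  6.36433369e-01  7.71329395e-01 -1.19381946e-04]
```

View pics/w5.png

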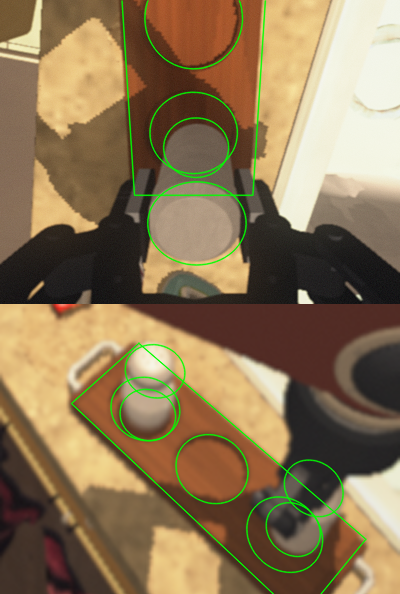

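The pepper stands upright in the near well. The salt is over the far well, about 2 mm high in x. I'll lower it.

{"api": "play_rows", "payload": {
  "series": [
    [[-0.002,0.001,-0.008,0,0,0,0],[0,0,-0.008,0,0,0,0],[0,0,-0.003,0,0,0,0],[0,0,0,0,0,0,0]]
  ]
}}

```text
time: 11.05
tool_pos: [0.4521, -0.346, 0.0495]
tool_rot: [-0.001, 0.636, 0.772, 0.0]
contact_force: [-0.2, -0.5, -0.0]
gripper_width: 0.426
grasp_force: 60.4
```

{"api": "play_rows", "payload": {
  "series": [
    [[0,0,-0.002,0,0,0,0],[0,0,0,0,0,0,0]]
  ]
}}

```text
time: 11.25
tool_pos: [0.4527, -0.3467, 0.0487]
tool_rot: [0.0, 0.636, 0.772, -0.0]
contact_force: [-0.8, -0.4, 2.8]
gripper_width: 0.426
grasp_force: 60.7
```

{"api": "play_rows", "payload": {
  "series": [
    [[0,0,0,0,0,0,0.7],[0,0,0,0,0,0,0.8],[0,0,0,0,0,0,0.9],[0,0,0,0,0,0,1],[0,0,0.03,0,0,0,1],[0,0,0.04,0,0,0,1],[0,0,0.04,0,0,0,1],[0,0,0.04,0,0,0,1],[0,0.045,0,0,0,0,1],[0,0.045,0,0,0,0,1]]
  ]
}}

```text
time: 12.25
tool_pos: [0.4532, -0.2568, 0.2008]
tool_rot: [0.002, 0.637, 0.771, 0.0]
contact_force: [0.3, -0.3, 0.3]
gripper_width: 1.0
grasp_force: 0.0
```

{"api": "play_rows", "payload": {
  "series": [
    [[-0.005,0.045,0,0,0,0,1],[-0.005,0.045,0,0,0,0,1],[-0.005,0.045,0,0,0,0,1],[-0.005,0.045,0,0,0,0,1],[-0.005,0.045,0,0,0,0,1],[-0.005,0.045,0,0,0,0,1],[-0.004,0.045,0,0,0,0,1],[0,0.045,0,0,0,0,1],[0,0.045,0,0,0,0,1],[0,0,0,0,0,0,1]]
  ]
}}

```text
time: 13.25
tool_pos: [0.4176, 0.1529, 0.1984]
tool_rot: [-0.001, 0.633, 0.774, 0.001]
contact_force: [-1.4, -0.9, -0.3]
gripper_width: 1.003
grasp_force: 0.0
```

{"api": "play_rows", "payload": {
  "series": [
    [[0,0.028,0,0,0,0,1],[0,0,0,0,0,0,1],[0,0,0,0,0,0,1]]
  ]
}}

```text
time: 13.55
tool_pos: [0.4184, 0.1762, 0.1982]
tool_rot: [0.0, 0.636, 0.772, -0.0]
contact_force: [0.4, 0.3, 0.4]
gripper_width: 0.999
grasp_force: 0.0
```

```bash
cat >> ov.py <<'E'
def pos(n=6):
    from plant import manip
    r=[]
    for _ in range(n): manip.grab_frame('top'); r.append(manip.state()['tool_pos'])
    r=np.array(r); return r.mean(0).round(4),r.std(0).round(4)
E
python3 - <<'E'
from ov import *
print(pos()); P['pepper']=(.4285,-.213);P['salt']=(.4533,-.3458)
snap('wrist','w6')
cv2.imwrite('pics/w6.png',draw('w6.npz','',(0,512,0,384),1.5))
E
```

```text
(array([0.4186, 0.1757, 0.1983]), array([0.    , 0.0001, 0.    ]))
```

View pics/w6.png

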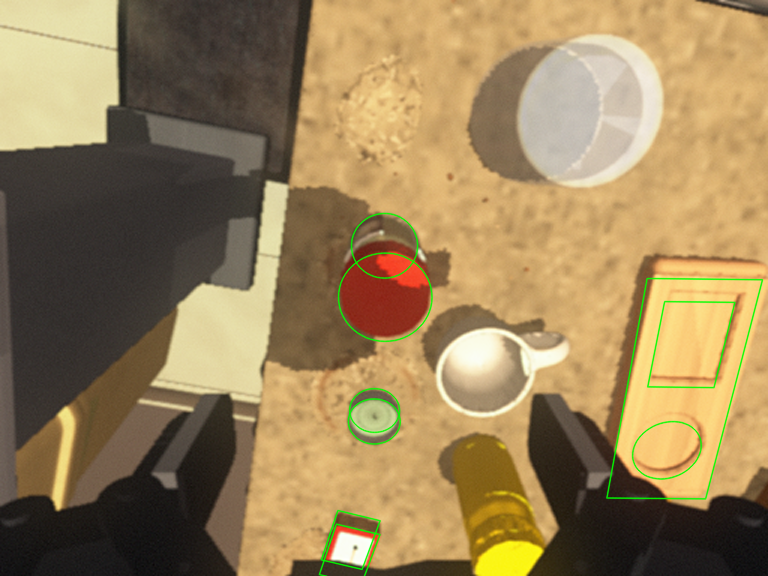

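The jar cap at (385,293) agrees within about 2 mm. I'll grasp the jar.

{"api": "play_rows", "payload": {
  "series": [
    [[0,0.002,-0.028,0,0,0,1],[0,0,-0.04,0,0,0,1],[0,0,-0.04,0,0,0,1],[0,0,-0.04,0,0,0,1],[0,0,0,0,0,0,0],[0,0,0,0,0,0,0],[0,0,0,0,0,0,0],[0,0,0,0,0,0,0],[0,0,0,0,0,0,0],[0,0,0,0,0,0,0]]
  ]
}}

```text
time: 14.9
tool_pos: [0.4207, 0.1791, 0.0532]
tool_rot: [0.002, 0.636, 0.772, 0.002]
contact_force: [0.1, -1.2, 7.2]
gripper_width: 0.508
grasp_force: 61.2
```

```bash
python3 - <<'E'
from ov import *
from plant import manip
print(pos(3),manip.state()['gripper_width'])
E
```

```text
(array([0.4207, 0.1791, 0.0532]), array([0., 0., 0.])) 0.5064533008778758
```

{"api": "play_rows", "payload": {
  "series": [
    [[0,0,0.03,0,0,0,0],[0,0,0.04,0,0,0,0],[0,0,0.04,0,0,0,0],[0,0,0.02,0,0,0,0],[0.002,-0.045,0,0,0,0,0],[0.002,-0.045,0,0,0,0,0],[0.002,-0.045,0,0,0,0,0],[0.002,-0.045,0,0,0,0,0],[0.002,-0.045,0,0,0,0,0],[0.002,-0.045,0,0,0,0,0]]
  ]
}}

```text
time: 16.05
tool_pos: [0.4303, -0.0932, 0.1811]
tool_rot: [0.001, 0.636, 0.772, 0.0]
contact_force: [1.1, 0.2, -1.6]
gripper_width: 0.507
grasp_force: 61.2
```

{"api": "play_rows", "payload": {
  "series": [
    [[0.002,-0.045,0,0,0,0,0],[0.002,-0.045,0,0,0,0,0],[0.002,-0.045,0,0,0,0,0],[0.002,-0.045,0,0,0,0,0],[0,-0.008,0,0,0,0,0],[0,0,0,0,0,0,0],[0,0,0,0,0,0,0]]
  ]
}}

```text
time: 16.75
tool_pos: [0.4384, -0.2785, 0.1803]
tool_rot: [-0.0, 0.636, 0.772, 0.0]
contact_force: [-1.0, -0.6, -1.1]
gripper_width: 0.506
grasp_force: 61.2
```

```bash
python3 - <<'E'
from ov import *
from plant import manip
print(pos(3),manip.state()['tool_rot'])
E
```

```text
(array([ 0.4385, -0.278 ,  0.1803]), array([0.0001, 0.0001, 0.    ])) [5.45792255e-06 6.35363474e-01 7.72213211e-01 1.09441485e-04]
```

{"api": "play_rows", "payload": {
  "series": [
    [[0.002,-0.001,-0.04,0,0,0,0],[0,0,-0.04,0,0,0,0],[0,0,-0.015,0,0,0,0],[0,0,0,0,0,0,0],[0,0,0,0,0,0,0],[0,0,-0.007,0,0,0,0],[0,0,-0.007,0,0,0,0],[0,0,0,0,0,0,0],[0,0,0,0,0,0,0]]
  ]
}}

```text
time: 17.8
tool_pos: [0.4405, -0.2805, 0.0714]
tool_rot: [0.0, 0.636, 0.772, 0.0]
contact_force: [-0.3, 0.0, -1.4]
gripper_width: 0.506
grasp_force: 61.2
```

{"api": "play_rows", "payload": {
  "series": [
    [[0,0.001,-0.004,0,0,0,0],[0,0,-0.004,0,0,0,0],[0,0,0,0,0,0,0],[0,0,0,0,0,0,0]]
  ]
}}

```text
time: 18.2
tool_pos: [0.4403, -0.2793, 0.063]
tool_rot: [-0.0, 0.636, 0.772, -0.0]
contact_force: [0.5, 0.2, -1.2]
gripper_width: 0.506
grasp_force: 61.2
```

{"api": "play_rows", "payload": {
  "series": [
    [[0,0,-0.002,0,0,0,0],[0,0,0,0,0,0,0]]
  ]
}}

```text
time: 18.4
tool_pos: [0.4406, -0.2796, 0.0614]
tool_rot: [0.0, 0.636, 0.772, -0.0]
contact_force: [0.3, -0.1, -1.1]
gripper_width: 0.506
grasp_force: 61.2
```

{"api": "play_rows", "payload": {
  "series": [
    [[0,0,-0.001,0,0,0,0],[0,0,0,0,0,0,0]]
  ]
}}

```text
time: 18.6
tool_pos: [0.4407, -0.2797, 0.0613]
tool_rot: [0.0, 0.636, 0.772, -0.0]
contact_force: [-1.8, 0.8, 5.3]
gripper_width: 0.508
grasp_force: 61.7
```

{"api": "play_rows", "payload": {
  "series": [
    [[0,0,0,0,0,0,0.7],[0,0,0,0,0,0,0.8],[0,0,0,0,0,0,0.9],[0,0,0,0,0,0,1],[0,0,0.03,0,0,0,1],[0,0,0.04,0,0,0,1],[0,0,0.04,0,0,0,1],[0,0,0.03,0,0,0,1],[0,0.04,0,0,0,0,1],[0,0.04,0,0,0,0,1]]
  ]
}}

```text
time: 19.6
tool_pos: [0.441, -0.1996, 0.2021]
tool_rot: [0.002, 0.637, 0.771, 0.0]
contact_force: [0.5, 0.1, -0.3]
gripper_width: 1.003
grasp_force: 0.0
```

{"api": "play_rows", "payload": {
  "series": [
    [[0,0.04,0,0,0,-8.3,1],[0,0.04,0,0,0,-8.3,1],[-0.002,0.044,0,0,0,0,1],[0,0,-0.04,0,0,0,1],[0,0,-0.03,0,0,0,1],[0,0,0,0,0,0,1],[0,0,0,0,0,0,1]]
  ]
}}

```text
time: 20.3
tool_pos: [0.4383, -0.076, 0.1304]
tool_rot: [-0.0, 0.74, 0.672, -0.0]
contact_force: [-0.1, 0.2, -0.6]
gripper_width: 1.002
grasp_force: 0.0
```

```bash
python3 - <<'E'
from ov import *
from plant import manip
print(pos(2),manip.state()['tool_rot']); P['pepper']=(.4285,-.213);P['salt']=(.4533,-.3458);P['jar']=(.4405,-.279)
snap('wrist','w7')
cv2.imwrite('pics/w7.png',draw('w7.npz','',(0,512,0,384),1.5))
E
```

```text
(array([ 0.4395, -0.0766,  0.1321]), array([0.0002, 0.0001, 0.0003])) [0.00140227 0.74030656 0.67226753 0.00077756]
```

View pics/w7.png

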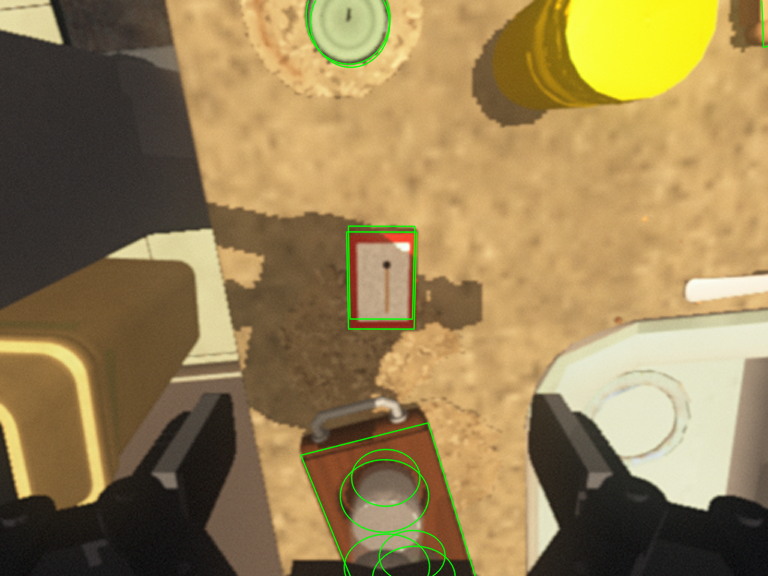

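The match box overlay fits exactly, centred at (381,278), and the gripper is square to it. I'll descend and close.

{"api": "play_rows", "payload": {
  "series": [
    [[0,0,-0.04,0,0,0,0.8],[0,0,-0.04,0,0,0,0.8],[0,0,-0.03,0,0,0,0.8],[0,0,-0.012,0,0,0,0.6],[0,0,0,0,0,0,0.6],[0,0,0,0,0,0,0.6]]
  ]
}}

```text
time: 21.05
tool_pos: [0.4401, -0.0767, 0.0102]
tool_rot: [0.001, 0.74, 0.672, 0.001]
contact_force: [0.2, -1.1, 0.1]
gripper_width: 0.598
grasp_force: 0.0
```

{"api": "play_rows", "payload": {
  "series": [
    [[0,0,-0.003,0,0,0,0.5],[0,0,0,0,0,0,0.4],[0,0,0,0,0,0,0.3],[0,0,0,0,0,0,0.2]]
  ]
}}

```text
time: 21.45
tool_pos: [0.4403, -0.0766, 0.0073]
tool_rot: [0.002, 0.74, 0.672, 0.001]
contact_force: [-0.7, -0.0, 5.9]
gripper_width: 0.399
grasp_force: 59.9
```

{"api": "play_rows", "payload": {
  "series": [
    [[0,0,0.02,0,0,0,0],[0,0,0.04,0,0,0,0],[0,0,0.04,0,0,0,0],[0,0,0.04,0,0,0,0],[0,0,0.04,0,0,0,0],[0.034,0.023,0,0,0,7.9,0],[0.034,0.023,0,0,0,7.9,0],[0.034,0.023,0,0,0,0,0],[0.034,0.023,0,0,0,0,0],[0.034,0.023,0,0,0,0,0]]
  ]
}}

```text
time: 22.45
tool_pos: [0.6097, 0.0402, 0.1856]
tool_rot: [0.0, 0.641, 0.768, 0.0]
contact_force: [-0.6, -0.6, -0.9]
gripper_width: 0.397
grasp_force: 60.0
```

{"api": "play_rows", "payload": {
  "series": [
    [[0.034,0.023,0,0,0,0,0],[0,0,0,0,0,0,0],[0,0,0,0,0,0,0]]
  ]
}}

```text
time: 22.75
tool_pos: [0.6425, 0.0625, 0.1849]
tool_rot: [-0.0, 0.64, 0.768, -0.0]
contact_force: [-0.3, -0.7, 0.1]
gripper_width: 0.396
grasp_force: 60.0
```

```bash
python3 - <<'E'
from ov import *
from plant import manip
print(pos(2),manip.state()['tool_rot'],manip.state()['gripper_width']); P['pepper']=(.4285,-.213);P['salt']=(.4533,-.3458);P['jar']=(.4405,-.279)
snap('wrist','w8');P['match']=(0.645,.06,.18)
cv2.imwrite('pics/w8.png',draw('w8.npz','',(0,512,0,384),1.5))
cv2.imwrite('pics/w8.png',np.vstack([draw('w8.npz','',(100,420,110,320),2.3),cv2.resize(draw('top0.npz','',(185,285,130,165),6),(736,110*2))])[:600])
E
```

```text
(array([0.6419, 0.0618, 0.1853]), array([0.0001, 0.0002, 0.0001])) [-7.02769059e-05  6.40781578e-01  7.67723199e-01 -2.31464055e-04] 0.39985445550641674
```

View pics/w8.png

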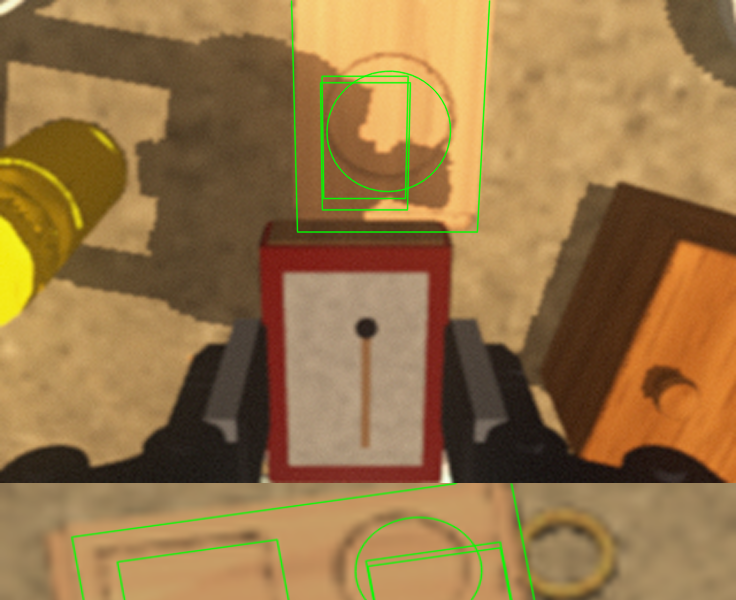

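```bash
python3 - <<'E'
from ov import *
print('round wrist',ray(load('w8.npz'),100+391/2.3-.3,110+115/2.3-.3,.018),'top',ray(load('top0.npz'),239.5,142.5,.018))
t=P['tray']
# ECC-like refinement: edge chamfer fit of tray rims, top0 + w6
def cost_fields(fn):
    f=load(fn); g=cv2.GaussianBlur(cv2.cvtColor(f['frame'],cv2.COLOR_BGR2GRAY),(0,0),1.).astype(np.float32)
    m=cv2.magnitude(cv2.Sobel(g,5,1,0),cv2.Sobel(g,5,0,1)); return f,m/m.mean()
def dense(c,n=15): return np.vstack([np.linspace(a,b,n) for a,b in zip(c[:-1],c[1:])])
def score(F,q):
    loc=(q[0]-np.sin(q[2])*-.045,q[1]+np.cos(q[2])*-.045)
    p=np.vstack([dense(rect(*q,.018,.047,.064,0,.04)),circ(*loc,.018,.025)])
    s=0
    for f,m in F:
        u=proj(f,p).astype(np.float32); s+=cv2.remap(m,u[None],None,cv2.INTER_LINEAR).mean()
    return s
for fs in (['top0.npz'],['w6.npz'],['s4.npz'],['top0.npz','w6.npz','s4.npz']):
    F=[cost_fields(x) for x in fs]
    best=max((score(F,(t[0]+dx,t[1]+dy,a)),dx,dy,a) for dx in np.arange(-.008,.0081,.001) for dy in np.arange(-.006,.0121,.001) for a in np.arange(.12,.24,.01))
    print(fs,np.round(best,3))
E
```

```text
round wrist [0.65295873 0.07584173 0.018     ] top [0.65558722 0.0740431  0.018     ]
['top0.npz'] [ 1.294 -0.008  0.002  0.2  ]
['w6.npz'] [ 2.821 -0.003  0.008  0.14 ]
['s4.npz'] [ 2.806 -0.008 -0.003  0.23 ]
['top0.npz', 'w6.npz', 's4.npz'] [ 6.641e+00 -8.000e-03 -3.000e-03  2.200e-01]
```

```bash
python3 - <<'E'
from ov import *
P['tray']=(.6455,.1195,.18)
cv2.imwrite('pics/w8b.png',draw('w8.npz','',(190,390,10,200),3.15))
E
```

```text
(no output)
```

View pics/w8b.png

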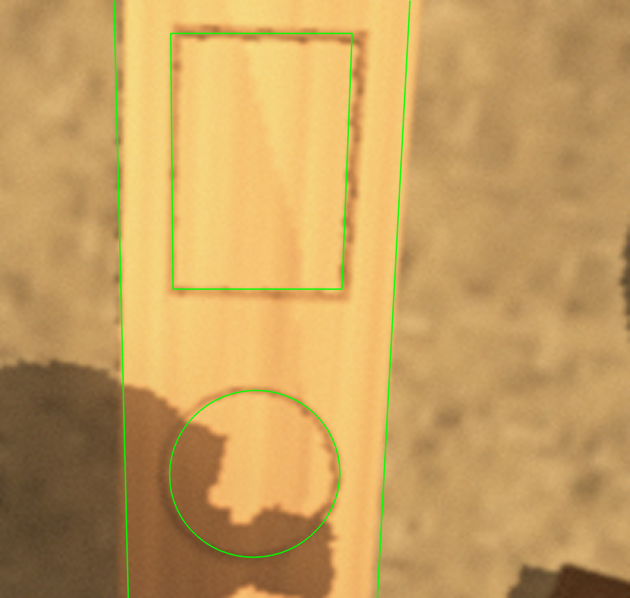

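With the tray at (.646,.1195) and yaw ≈0.175 the overlay fits; the oblong seat is at (263,160) and the round seat at (255,473). I'll place the match box.

{"api": "play_rows", "payload": {
  "series": [
    [[-0.001,0.032,0,0,0,0,0],[-0.001,0.032,0,0,0,0,0],[-0.001,0.032,0,0,0,0,0],[0,0,-0.04,0,0,0,0],[0,0,-0.04,0,0,0,0],[0,0,-0.04,0,0,0,0],[0,0,-0.015,0,0,0,0],[0,0,-0.01,0,0,0,0],[0,0,0,0,0,0,0],[0,0,0,0,0,0,0]]
  ]
}}

```text
time: 23.9
tool_pos: [0.6411, 0.158, 0.0428]
tool_rot: [0.001, 0.641, 0.768, 0.001]
contact_force: [0.5, -0.3, 0.2]
gripper_width: 0.396
grasp_force: 60.0
```

{"api": "play_rows", "payload": {
  "series": [
    [[-0.002,0.001,-0.01,0,0,0,0],[0,0,-0.006,0,0,0,0],[0,0,0,0,0,0,0],[0,0,0,0,0,0,0]]
  ]
}}

```text
time: 24.3
tool_pos: [0.6373, 0.159, 0.0241]
tool_rot: [-0.0, 0.641, 0.768, -0.0]
contact_force: [0.4, 0.5, -0.9]
gripper_width: 0.4
grasp_force: 60.0
```

{"api": "play_rows", "payload": {
  "series": [
    [[0,0,-0.003,0,0,0,0],[0,0,0,0,0,0,0],[0,0,0,0,0,0,0]]
  ]
}}

```text
time: 24.6
tool_pos: [0.6375, 0.159, 0.0213]
tool_rot: [-0.0, 0.641, 0.768, -0.0]
contact_force: [0.7, -0.6, 0.1]
gripper_width: 0.396
grasp_force: 60.0
```

{"api": "play_rows", "payload": {
  "series": [
    [[0.0015,0,-0.001,0,0,0,0],[0,0,0,0,0,0,0],[0,0,0,0,0,0,0.5],[0,0,0,0,0,0,0.6],[0,0,0,0,0,0,0.7],[0,0,0,0,0,0,0.7],[0,0,0.04,0,0,0,0.8],[0,0,0.045,0,0,0,1],[0,0,0.045,0,0,0,1],[0,0,0.04,0,0,0,1]]
  ]
}}

```text
time: 25.6
tool_pos: [0.6392, 0.159, 0.1929]
tool_rot: [0.001, 0.641, 0.768, 0.001]
contact_force: [0.4, 0.8, -0.2]
gripper_width: 0.996
grasp_force: 0.0
```

{"api": "play_rows", "payload": {
  "series": [
    [[-0.034,-0.018,0,0,0,0,1],[-0.034,-0.018,0,0,0,0,1],[-0.034,-0.018,0,0,0,0,1],[-0.034,-0.018,0,0,0,0,1],[-0.034,-0.018,0,0,0,0,1],[-0.033,-0.019,0,0,0,0,0.8],[0,0,-0.04,0,0,0,0.8],[0,0,-0.04,0,0,0,0.8],[0,0,0,0,0,0,0.8],[0,0,0,0,0,0,0.8]]
  ]
}}

```text
time: 26.6
tool_pos: [0.4357, 0.05, 0.1104]
tool_rot: [-0.001, 0.641, 0.768, -0.0]
contact_force: [0.9, 0.4, 0.9]
gripper_width: 0.802
grasp_force: 0.0
```

{"api": "play_rows", "payload": {
  "series": [
    [[0,0,-0.04,0,0,0,0.8],[0,0,-0.04,0,0,0,0.7],[0,0,-0.02,0,0,0,0.6],[0,0,0,0,0,0,0.6],[0,0,-0.003,0,0,0,0.6],[0,0,0,0,0,0,0.5],[0,0,0,0,0,0,0.4],[0,0,0,0,0,0,0.3],[0,0,0,0,0,0,0],[0,0,0,0,0,0,0]]
  ]
}}

```text
time: 27.6
tool_pos: [0.4382, 0.0499, 0.0102]
tool_rot: [0.002, 0.641, 0.768, 0.001]
contact_force: [-1.6, 0.0, 6.4]
gripper_width: 0.395
grasp_force: 59.0
```

{"api": "play_rows", "payload": {
  "series": [
    [[0,0,0,0,0,0,0.6],[0,0,0,0,0,0,0.6],[0,0,-0.003,0,0,0,0.6],[0,0,0,0,0,0,0.6],[0,0,0,0,0,0,0.5],[0,0,0,0,0,0,0.4],[0,0,0,0,0,0,0.2],[0,0,0,0,0,0,0],[0,0,0,0,0,0,0]]
  ]
}}

```text
time: 28.5
tool_pos: [0.4361, 0.05, 0.0045]
tool_rot: [0.0, 0.641, 0.768, 0.0]
contact_force: [-0.6, 0.6, 3.3]
gripper_width: 0.408
grasp_force: 59.6
```

{"api": "play_rows", "payload": {
  "series": [
    [[0,0,0.02,0,0,0,0],[0,0,0.04,0,0,0,0],[0,0,0.04,0,0,0,0],[0,0,0.04,0,0,0,0],[0,0,0.04,0,0,0,0],[0.04,0.005,0,0,0,0,0],[0.04,0.005,0,0,0,0,0],[0.04,0.005,0,0,0,0,0],[0.04,0.005,0,0,0,0,0],[0.04,0.005,0,0,0,0,0]]
  ]
}}

```text
time: 29.5
tool_pos: [0.6373, 0.0752, 0.1833]
tool_rot: [-0.0, 0.641, 0.768, -0.0]
contact_force: [0.0, -0.3, -0.1]
gripper_width: 0.41
grasp_force: 60.0
```

{"api": "play_rows", "payload": {
  "series": [
    [[0.018,0,0,0,0,0,0],[0,0,-0.04,0,0,0,0],[0,0,-0.04,0,0,0,0],[0,0,-0.04,0,0,0,0],[0,0,-0.02,0,0,0,0],[0,0,0,0,0,0,0],[0,0,0,0,0,0,0],[0,0,0,0,0,0,0]]
  ]
}}

```text
time: 30.3
tool_pos: [0.6556, 0.075, 0.0467]
tool_rot: [0.001, 0.641, 0.768, 0.001]
contact_force: [0.3, 1.0, -0.2]
gripper_width: 0.41
grasp_force: 60.0
```

{"api": "play_rows", "payload": {
  "series": [
    [[-0.0015,0,-0.01,0,0,0,0],[0,0,-0.01,0,0,0,0],[0,0,-0.004,0,0,0,0],[0,0,0,0,0,0,0],[0,0,0,0,0,0,0]]
  ]
}}

```text
time: 30.8
tool_pos: [0.6523, 0.075, 0.0201]
tool_rot: [-0.0, 0.641, 0.768, -0.0]
contact_force: [-0.2, -0.9, 0.3]
gripper_width: 0.41
grasp_force: 60.0
```

{"api": "play_rows", "payload": {
  "series": [
    [[0,0,-0.002,0,0,0,0],[0,0,0,0,0,0,0]]
  ]
}}

```text
time: 31.0
tool_pos: [0.6526, 0.075, 0.0184]
tool_rot: [0.0, 0.641, 0.768, 0.0]
contact_force: [0.6, -0.3, -0.4]
gripper_width: 0.411
grasp_force: 60.0
```

Release, rise and back off for a final look.

{"api": "play_rows", "payload": {
  "series": [
    [[0.001,0,0,0,0,0,0],[0,0,0,0,0,0,0.5],[0,0,0,0,0,0,0.6],[0,0,0,0,0,0,0.7],[0,0,0,0,0,0,0.7],[0,0,0.03,0,0,0,0.8],[0,0,0.045,0,0,0,1],[0,0,0.045,0,0,0,1],[0,0,0.045,0,0,0,1],[0,-0.04,0.01,0,0,0,1]]
  ]
}}

```text
time: 32.0
tool_pos: [0.6568, 0.0379, 0.2016]
tool_rot: [0.004, 0.639, 0.77, 0.004]
contact_force: [1.0, -0.3, 0.7]
gripper_width: 0.999
grasp_force: 0.0
```

{"api": "play_rows", "payload": {
  "series": [
    [[-0.03,-0.035,0,0,0,0,1],[-0.03,-0.035,0,0,0,0,1],[-0.03,-0.035,0,0,0,0,1],[-0.03,-0.035,0,0,0,0,1],[0,0,0,0,0,0,1],[0,0,0,0,0,0,1]]
  ]
}}

```text
time: 32.6
tool_pos: [0.5332, -0.1056, 0.1936]
tool_rot: [0.0, 0.641, 0.767, 0.0]
contact_force: [0.6, -1.4, -0.2]
gripper_width: 1.002
grasp_force: 0.0
```

```bash
python3 - <<'E'
from ov import *
P.update(pepper=(.4285,-.213),salt=(.4533,-.3458),jar=(.4405,-.279),tray=(.646,.1195,.175))
P['match']=(9,9,0);P['tea']=(9.,9.)
snap('wrist','w9');snap('scene','s9');snap('top','t9')
a=draw('s9.npz','',(200,400,90,370),2)
b=draw('w9.npz','',(200,400,0,150),2)
c=draw('top0.npz','',(0,10,0,10),1)
P['pepper']=P['salt']=P['jar']=(9.,9.)
t=draw('t9.npz','',(190,290,125,170),4); t2=draw('t9.npz','',(310,410,190,245),4)
r=np.vstack([b[:200],t,t2]);r=r[:560]
cv2.imwrite('pics/fin.png',np.hstack([a[:r.shape[0]],r]))
E
```

```text
(no output)
```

View pics/fin.png

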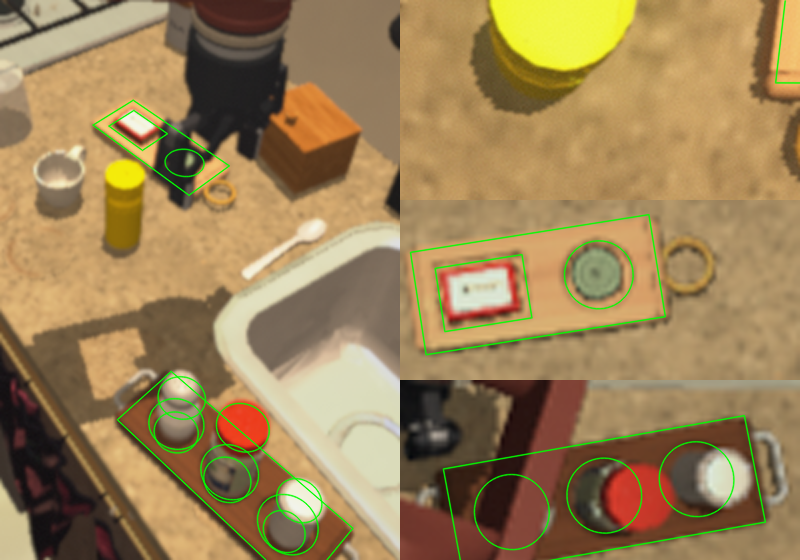

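The final pictures show the pepper at (178,420), jar at (232,470) and salt at (288,525), all upright in their wells. The match box at (480,290) and tea light at (597,270) are inside their seats, the cup and glass look undisturbed, and the arm is clear. I'll hand it in.

```bash
python3 -c "
from plant import manip
print(manip.job_done())"
```

```text
the job is handed in; nothing more can be done
None
```

I handed the job in with all five pieces in their places: pepper, jar and salt upright in the board's wells, match box and tea light in the tray's seats, cup and glass untouched; no verdict was returned.

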